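# Spring test of one ejector on a die board

### The arm

A 6-joint arm with a two-finger parallel gripper is mounted at the origin on a cart in front of the work surface, level with it; the furniture and walls round the work are solid. World frame = base frame: x ahead of the robot, y to its left, z up, the work surface at z = 0. Lengths are in m, angles in rad, forces in N, time in s.
With the tool pointing down it reaches from about 0.3 to 0.85 m from the base axis. Payload 5.4 kg.
Tool frame: the origin (TCP) lies at the very end of the fingers, on their centre line; the grasp point (between the pads) lies 19 mm behind it; z points along the fingers, y is the line along which they close (so a half turn about z gives the same grasp; the last joint's range is limited). The gripper opens to 85 mm and grips with 20 to 120 N. Pads are 22 mm wide; open, the fingers measure 114 mm over their backs; the gripper's body (76 mm by 85 mm) begins 54 mm behind the grasp point. The pads swing forward as they close: fully open they stand 13 mm farther back than shut.
Start: joints at [-1.357, 0.158, 1.597, -0, 1.386, -0.21], TCP at [0.236, -0.524, 0.231] pointing down, gripper open.
Joint ranges: [-2.91, 2.91], [-0.94, 2.29], [0.18, 2.7], [-1.29, 4.43], [0.17, 2.64], [-3, 3]. Speed limits (rad/s): [2.57, 2.57, 3.14, 3.14, 3.14, 3.14].

### API

Orientations are given as a 3x3 rotation matrix whose columns are the frame's x, y, z axes.
In Python, from rig import get_state, cams, ticket gives the robot as it stands. The module is installed in compiled form; this text tells all that it offers.
- The arm moves only by the tool move_arm, never from a script. Its arguments are lists of equal length, an entry for each row: "delta_pos": the shift along the tool's x, y, z in units of 60 mm (1.0 is 60 mm), a list of three; "rotation": the turn, a rotation vector about the tool's x, y, z in degrees, a list of three; "fingers": the opening in per cent of the stroke, from 0 (shut) to 100 (fully open). A call has 1 to 20 rows; each row is the pose to reach, as a shift and turn from the pose commanded when the call began, along the tool's axes at that moment; what a row does not reach only later rows make up. A row lasts 1/8 s, in which the tool goes at most 62.5 mm and 10.7 degrees, less where a joint would pass 70% of its speed; a pose out of reach is approached as far as the arm can. A call with a gripper value outside its range is refused whole. The fingers move at their own pace and stop on an object; "grip_force" is the grip in N (left out, the last holds). Time passes only in rows, so rows that repeat a pose let the fingers close. It gives the time, the measured TCP pose, the force, the opening and the grip force at its end, in the units of the state.
- get_state(): the state, without advancing time (a new reading comes with each control period).
- cams.grab_frame(name): name is "side" or "top" or "wrist"; returns the picture (420x560x3 uint8, red, green, blue); there is no depth.
- cams.camera_info(name): a dict with "fx", "fy", "cx", "cy" (pixels), "rvec" (rotation vector, rad) and "tvec" (3), from world to camera coordinates, as OpenCV has them. Camera axes: x right, y down, z forward; pixel columns grow to the right and rows downward; lengths in m; the calibration is good to about 2 mm. A picture is of the moment at which its call begins: read the wrist's pose just before it. camera_info takes no time and is no camera call; for the wrist camera it gives the pose at the moment of the call.
- ticket.hand_in(): hands the job in; it is judged then, once.
The state is a dict: "time": time; "joint_positions": joint angles; "joint_velocities": joint speeds; "tau": joint torques, N m; "tool_pos": TCP position; "tcp_rot": TCP orientation; "force": force on the tool from outside, world axes, zero at the start; "wrist_torque": the same for the moment, N m; "finger_gap": finger opening in m; "grip_force": force on a finger pad.
Only numpy, scipy, OpenCV 4.12 (cv2) and the standard library are available. Lean on these libraries where they do the work, as an engineer would, in place of code of your own. Each camera call takes 0.05 s, during which the arm holds its last target. There are 200 camera calls.

### The job

Test the spring of the ejector with the orange cap on the small square die board: press the cap gently down with the fingertips until it is level with the edge of the steel rule, let it come fully back up, and withdraw the hand well above it. Leave the green, blue and black ejectors and the loose things on and beside the board alone.

Things in the scene. Friction and masses are not known exactly. Their poses are not given: they have to be found in the camera images.
- small_board: Small square plywood die board (not the big old one at the left end of the bench), 210 x 210 x 18 mm, fixed to the bench. Origin: centre of its underside, on the bench top; z up. A steel rule 2 mm thick runs round it as a square of about 184 mm, its edge 9 mm above the wood (27 mm above the bench). Inside it are four spring ejectors in a 2 x 2 pattern, 108 mm apart along the board's x and y; which colour sits at which place varies.
- ejector_orange: Low steel frame of the orange spring ejector, 40 x 60 x 3 mm, fixed on the board; it carries the orange cap. Origin: centre of its underside, on the wood; turned like the board.
- cap_orange_top (a point): Centre of the top face of the orange plastic cap (rounded oblong, 30 mm along x, 44 mm along y), which stands 19 mm above the wood (37 mm above the bench) when up; moves with the cap.
- cap_orange (a joint): How far this cap is pressed straight down (m): 0 = fully up, 0.010 = top level with the edge of the steel rule, 0.015 = bottom stop. A spring pushes it up: about 2 N to start it, 7 N at 0.010, 9.5 N at 0.015.
- ejector_green: Low steel frame of the green spring ejector, 40 x 60 x 3 mm, fixed on the board; it carries the green cap. Origin: centre of its underside, on the wood; turned like the board.
- cap_green_top (a point): Centre of the top face of the green plastic cap (rounded oblong, 30 mm along x, 44 mm along y), which stands 19 mm above the wood (37 mm above the bench) when up; moves with the cap.
- cap_green (a joint): How far this cap is pressed straight down (m): 0 = fully up, 0.010 = top level with the edge of the steel rule, 0.015 = bottom stop. A spring pushes it up: about 2 N to start it, 7 N at 0.010, 9.5 N at 0.015.
- ejector_blue: Low steel frame of the blue spring ejector, 40 x 60 x 3 mm, fixed on the board; it carries the blue cap. Origin: centre of its underside, on the wood; turned like the board.
- cap_blue_top (a point): Centre of the top face of the blue plastic cap (rounded oblong, 30 mm along x, 44 mm along y), which stands 19 mm above the wood (37 mm above the bench) when up; moves with the cap.
- cap_blue (a joint): How far this cap is pressed straight down (m): 0 = fully up, 0.010 = top level with the edge of the steel rule, 0.015 = bottom stop. A spring pushes it up: about 2 N to start it, 7 N at 0.010, 9.5 N at 0.015.
- ejector_black: Low steel frame of the black spring ejector, 40 x 60 x 3 mm, fixed on the board; it carries the black cap. Origin: centre of its underside, on the wood; turned like the board.
- cap_black_top (a point): Centre of the top face of the black plastic cap (rounded oblong, 30 mm along x, 44 mm along y), which stands 19 mm above the wood (37 mm above the bench) when up; moves with the cap.
- cap_black (a joint): How far this cap is pressed straight down (m): 0 = fully up, 0.010 = top level with the edge of the steel rule, 0.015 = bottom stop. A spring pushes it up: about 2 N to start it, 7 N at 0.010, 9.5 N at 0.015.
- steel_die: Loose steel bending die with a V notch, 46 x 30 x 20 mm, lying on the middle of the board between the ejectors. Origin: centre of its underside.
- rubber_strip: Loose brown-orange strip of ejector rubber, 22 x 60 x 17 mm, lying on the bench to the right (-y side) of the board. Origin: centre of its underside. It is not the orange ejector.
- marker: Loose black and white marker pen, 16 x 122 x 17 mm, lying on the bench to the left (+y side) of the board. Origin: centre of its underside.

How it is judged:
On the way, in this order (a step that is already met when the one before it is completed fails the run):
1. the fingertips press the orange cap down about level with the steel rule (at least 7 of the 10 mm) (value of joint cap_orange above 0.007 m and contact force between the fingers and ejector_orange above 0.5 N), for 0.1 s.
2. the orange cap is let go and springs fully up (value of joint cap_orange below 0.001 m and contact force between each of the arm, the fingers and ejector_orange below 0.1 N), for 0.2 s.
At the end, for the whole second after the job is handed in: All four caps are fully up (within 1 mm), the hand is at least 60 mm away from the orange cap, and the die, the rubber strip and the marker lie still, within 8 mm of where they were (value of joint each of cap_orange, cap_green, cap_blue, cap_black below 0.001 m and distance between the grasp point and cap_orange_top above 0.06 m and distance of each of steel_die, rubber_strip, marker from where it was at the start of the episode below 0.008 m and linear speed of each of steel_die, rubber_strip, marker below 0.02 m/s); the robot touches nothing.
It fails at once if the orange ejector is pressed with more than 25 N (contact force between any of the fingers, the arm and ejector_orange above 25 N).
It fails at once if another ejector is touched with more than 1.5 N or pressed down 2 mm (value of joint any of cap_green, cap_blue, cap_black above 0.002 m or contact force between any of the fingers, the arm and ejector_green above 1.5 N or contact force between any of the fingers, the arm and ejector_blue above 1.5 N or contact force between any of the fingers, the arm and ejector_black above 1.5 N).
It fails at once if a loose thing is moved 8 mm or more, or lifted (distance of any of steel_die, rubber_strip, marker from where it was at the start of the episode above 0.008 m).
It also fails if it takes over 32 s, if anything falls off the work surface, if the arm or the gripper's body presses on something with over 40 N, if the wrist force passes 120 N, or if a joint passes its speed limit or range.

## Working session

There is one attempt and no reset: what is moved stays moved. The work goes in short steps, Python scripts to look and compute and a tool call to move; the robot and the scene stay as the last step left them, time stands still between calls to the robot, and variables do not carry over. Pictures are saved under pics/ and viewed, at most 10 in all, crops included, and the job is handed in when it is done.

Besides the shell and the picture viewer there is one more tool, called after "Emit:" by a JSON object that holds its "fn" and its "kwargs", one argument or row to a line. move_arm: Moves the arm, as the interface text tells. Its arguments: {"type":"object","properties":{"delta_pos":{"type":"array"},"rotation":{"type":"array"},"fingers":{"type":"array"},"grip_force":{"type":"number"}},"required":["delta_pos","rotation","fingers"]}

```bash
mkdir -p pics
cat > h.py <<'E'
import numpy as np, cv2
from rig import get_state, cams, ticket
def snap(n,f):
    im=cams.grab_frame(n); cv2.imwrite(f'pics/{f}.png',im[:,:,::-1]); return im
def px2w(n,uv,z,info=None):
    c=info or cams.camera_info(n); R=cv2.Rodrigues(np.array(c['rvec'],float))[0]; t=np.array(c['tvec'],float).ravel()
    d=R.T@np.array([(uv[0]-c['cx'])/c['fx'],(uv[1]-c['cy'])/c['fy'],1]); o=-R.T@t
    return o+d*(z-o[2])/d[2]
def w2px(n,p):
    c=cams.camera_info(n); R=cv2.Rodrigues(np.array(c['rvec'],float))[0]; q=R@np.array(p)+np.array(c['tvec'],float).ravel()
    return q[0]/q[2]*c['fx']+c['cx'],q[1]/q[2]*c['fy']+c['cy']
E
python3 - <<'E'
from h import *
s=get_state();print(s['time'],s['tool_pos'],s['tcp_rot'],s['finger_gap'])
snap('top','top0');snap('side','side0')
E
```

```text
0.0 [ 0.23632414 -0.52351805  0.23030435] [[ 9.11533033e-01  4.11226669e-01 -3.95285777e-04]
 [ 4.11226657e-01 -9.11531211e-01  1.86785760e-03]
 [ 4.07797537e-04 -1.86516596e-03 -9.99998177e-01]] 0.08554908044539787
```

View pics/top0.png

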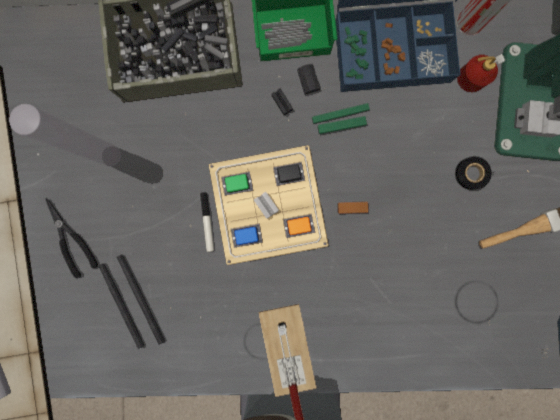

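View pics/side0.png

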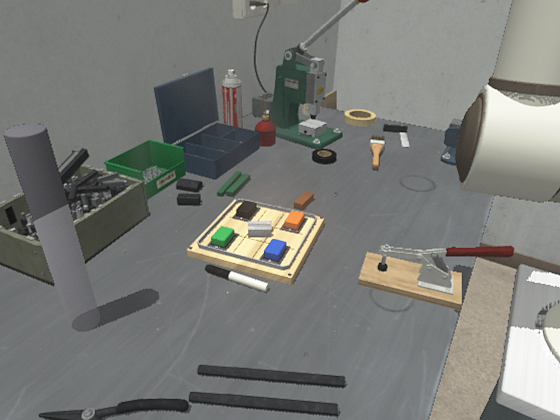

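The top view shows the board centred near (268,205): orange cap at (299,226), green (237,183), black (289,173), blue (246,236), die (267,205), and rubber strip (353,208). I'll enlarge it and compute positions.

Run:
```python
from h import *
im=cv2.imread('pics/top0.png')[140:270,195:375]
cv2.imwrite('pics/c1.png',cv2.resize(im,None,fx=4.4,fy=4.4,interpolation=cv2.INTER_CUBIC))
for n,uv in dict(or_=(299,226),bl=(246,236),gr=(237,183),bk=(289,173)).items(): print(n,px2w('top',uv,.037))
for uv in [(210,163),(307,148),(326,244),(228,263)]: print(px2w('top',uv,.018))
hsv=cv2.cvtColor(cv2.imread('pics/top0.png'),cv2.COLOR_BGR2HSV)
for n,lo,hi in [('or',(8,200,180),(18,255,255)),('bl',(105,170,100),(125,255,255)),('gr',(50,150,90),(80,255,255))]:
    m=cv2.inRange(hsv,lo,hi);m[:140]=0;m[270:]=0;m[:,:205]=0;m[:,330:]=0
    print(n,m.sum()//255,cv2.minAreaRect(cv2.findNonZero(m)),px2w('top',np.argwhere(m).mean(0)[::-1],.037))
```

```text
or_ [ 0.56453333 -0.02125649  0.037     ]
bl [0.54730493 0.08474876 0.037     ]
gr [0.65373316 0.10043157 0.037     ]
bk [ 0.67096762 -0.00423678  0.037     ]
[0.69839496 0.15697867 0.018     ]
[ 0.72365612 -0.04281551  0.018     ]
[ 0.52675478 -0.07558102  0.018     ]
[0.49314929 0.12412083 0.018     ]
or 1 ((308.0, 219.0), (0.0, 0.0), 0.0) [ 0.57799152 -0.03953248  0.037     ]
bl 53 ((246.343994140625, 235.3919677734375), (14.48972225189209, 20.750715255737305), 79.69515228271484) [0.54617547 0.07551363 0.037     ]
gr 38 ((239.6593017578125, 187.11065673828125), (9.689424514770508, 22.67137336730957), 48.8140754699707) [0.64648706 0.09477595 0.037     ]
```

View pics/c1.png

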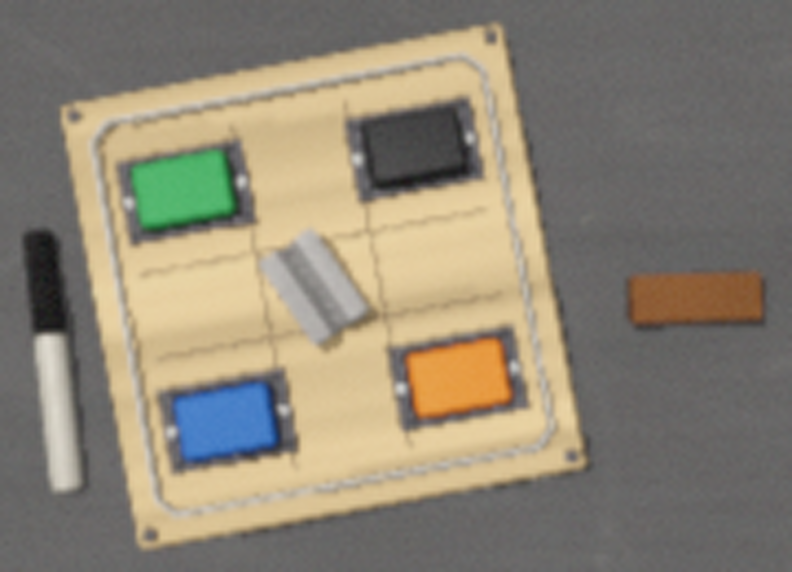

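The enlarged crop puts the orange centre at (460,378), which is (299.5,225.9) in the full picture, or world (0.565,-0.022). The caps come out 107 mm apart, which fits the given 108, and the yaw is about 9.2°. Next I go above it with shut fingers.

Emit:
{"fn": "move_arm", "kwargs": {
  "delta_pos": [
    [1,-0.6,0],
    [2,-1.2,0],
    [3,-1.8,0.1],
    [4,-2.5,0.2],
    [5,-3.2,0.3],
    [6,-3.8,0.5],
    [7,-4.5,0.7],
    [7.8,-5,0.83],
    [8.43,-5.37,0.83],
    [8.43,-5.37,0.83],
    [8.43,-5.37,0.83],
    [8.43,-5.37,0.83],
    [8.43,-5.37,0.83],
    [8.43,-5.37,0.83],
    [8.43,-5.37,0.83],
    [8.43,-5.37,0.83]
  ],
  "rotation": [
    [0,0,2],
    [0,0,4],
    [0,0,6],
    [0,0,8],
    [0,0,10],
    [0,0,12],
    [0,0,14],
    [0,0,15],
    [0,0,15],
    [0,0,15],
    [0,0,15],
    [0,0,15],
    [0,0,15],
    [0,0,15],
    [0,0,15],
    [0,0,15]
  ],
  "fingers": [0,0,0,0,0,0,0,0,0,0,0,0,0,0,0,0]
}}

```text
time: 2.1
tool_pos: [0.5649, -0.0227, 0.1816]
tcp_rot: [[0.987, 0.161, 0.0], [0.161, -0.987, -0.0], [0.0, 0.0, -1.0]]
force: [0.3, 0.0, 0.6]
finger_gap: 0.0001
grip_force: 0.0
```

Run:
```python
from h import *
s=get_state();print(s['time'],s['tool_pos'],s['tcp_rot'],s['finger_gap'],s['force'])
info=cams.camera_info('wrist');im=snap('wrist','w1')
print(w2px('wrist',(.565,-.022,.037)),w2px('wrist',s['tool_pos']))
```

```text
2.1 [ 0.56492999 -0.02272106  0.18157164] [[ 9.86987542e-01  1.60796704e-01  1.08722666e-04]
 [ 1.60796708e-01 -9.86987547e-01 -3.14653698e-05]
 [ 1.02248389e-04  4.85381748e-05 -9.99999994e-01]] 0.00011599822756970754 [0.26000089 0.04862875 0.61589445]
(np.float64(280.27617117222877), np.float64(197.40717960387178)) (np.float64(281.3914314209166), np.float64(264.3422416652926))
```

View pics/w1.png

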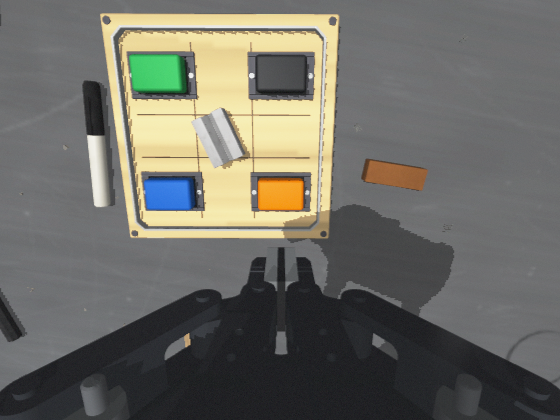

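The wrist view shows the orange cap spanning columns 257–305 and rows 177–211, centred near (281,194). The predicted position was (280,197), so this is within a few mm. Fingers are shut and aligned with the board.

Run:
```python
from h import *
for uv in [(281,194),(257,194),(305,194),(281,177),(281,211)]: print(px2w('wrist',uv,.037))
```

```text
[ 0.56839563 -0.02214376  0.037     ]
[5.64717173e-01 3.77511212e-04 3.70000000e-02]
[ 0.57207441 -0.04466698  0.037     ]
[ 0.58448837 -0.01950977  0.037     ]
[ 0.55180632 -0.02485904  0.037     ]
```

Emit:
{"fn": "move_arm", "kwargs": {
  "delta_pos": [
    [0.04,0,0.6],
    [0.04,0,1.2],
    [0.04,0,1.7],
    [0.04,0,2.0],
    [0.04,0,2.2],
    [0.04,0,2.3],
    [0.04,0,2.3],
    [0.04,0,2.3]
  ],
  "rotation": [
    [0,0,0],
    [0,0,0],
    [0,0,0],
    [0,0,0],
    [0,0,0],
    [0,0,0],
    [0,0,0],
    [0,0,0]
  ],
  "fingers": [0,0,0,0,0,0,0,0]
}}

```text
time: 3.15
tool_pos: [0.5681, -0.0222, 0.0444]
tcp_rot: [[0.987, 0.161, 0.002], [0.161, -0.987, -0.0], [0.002, 0.001, -1.0]]
force: [-0.3, 0.6, 0.7]
finger_gap: 0.0003
grip_force: 0.0
```

Run:
```python
from h import *
s=get_state();print(s['time'],s['tool_pos'],s['force'])
a=snap('wrist','w2')
cv2.imwrite('pics/w2c.png',cv2.resize(a[100:400,130:430,::-1],None,fx=2,fy=2))
```

```text
3.15 [ 0.56811683 -0.02222105  0.04444817] [-0.26677371  0.59631431  0.68475428]
```

View pics/w2c.png

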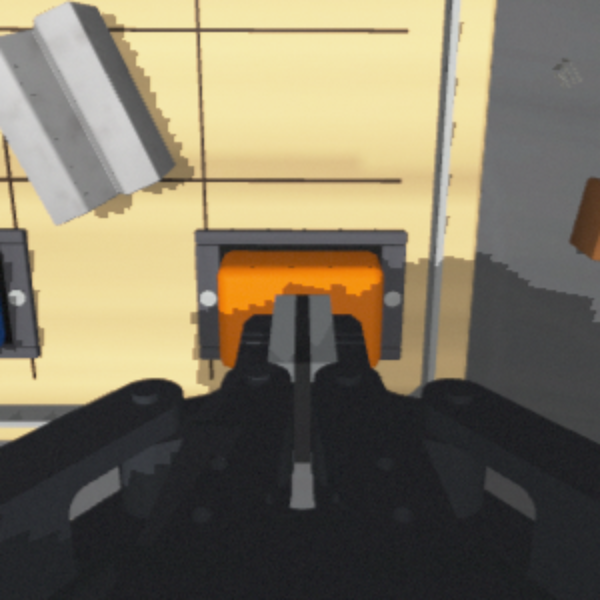

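The fingers are centred over the cap in the crop (tip at about (303,310), cap columns 218–382). Now I press gradually.

Emit:
{"fn": "move_arm", "kwargs": {
  "delta_pos": [
    [0,0,0.05],
    [0,0,0.1],
    [0,0,0.14],
    [0,0,0.17],
    [0,0,0.17],
    [0,0,0.17]
  ],
  "rotation": [
    [0,0,0],
    [0,0,0],
    [0,0,0],
    [0,0,0],
    [0,0,0],
    [0,0,0]
  ],
  "fingers": [0,0,0,0,0,0]
}}

```text
time: 3.95
tool_pos: [0.5674, -0.0221, 0.0335]
tcp_rot: [[0.987, 0.161, 0.0], [0.161, -0.987, -0.0], [0.0, 0.0, -1.0]]
force: [-0.7, 1.1, 3.4]
finger_gap: 0.0002
grip_force: 1.7
```

Emit:
{"fn": "move_arm", "kwargs": {
  "delta_pos": [
    [0,0,0.03],
    [0,0,0.06],
    [0,0,0.09],
    [0,0,0.11],
    [0,0,0.11],
    [0,0,0.11],
    [0,0,0.11]
  ],
  "rotation": [
    [0,0,0],
    [0,0,0],
    [0,0,0],
    [0,0,0],
    [0,0,0],
    [0,0,0],
    [0,0,0]
  ],
  "fingers": [0,0,0,0,0,0,0]
}}

```text
time: 4.82
tool_pos: [0.5675, -0.0221, 0.027]
tcp_rot: [[0.987, 0.161, 0.0], [0.161, -0.987, -0.0], [0.0, 0.0, -1.0]]
force: [-2.5, 0.5, 6.7]
finger_gap: 0.0001
grip_force: 3.4
```

Run:
```python
from h import *
s=get_state();print(s['time'],s['tool_pos'],s['force'])
a=snap('side','s2')
cv2.imwrite('pics/s2c.png',cv2.resize(a[180:300,180:340,::-1],None,fx=4.5,fy=4.5,interpolation=cv2.INTER_CUBIC))
```

```text
4.825 [ 0.56745671 -0.02206457  0.02701513] [-2.52920705  0.4971384   6.68137174]
```

View pics/s2c.png

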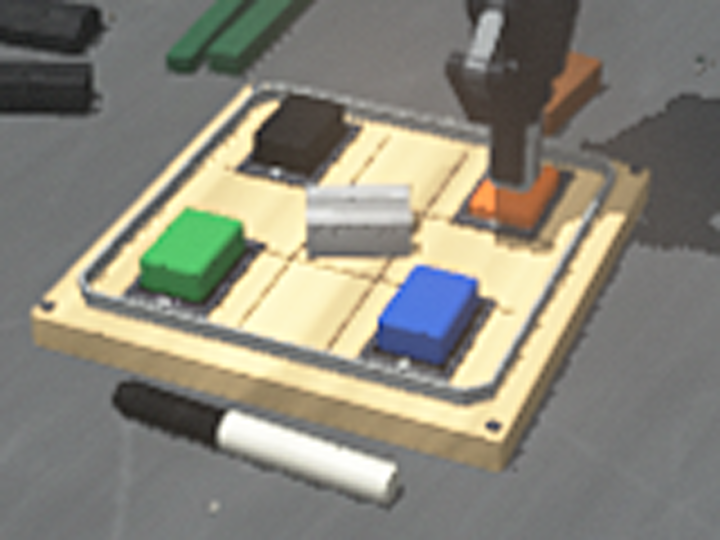

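The side crop shows the orange cap at (515,200) pressed well below its neighbours. The force of 6.7 N and TCP height of 27.0 mm match about 10 mm of travel. I release slowly, then withdraw.

Emit:
{"fn": "move_arm", "kwargs": {
  "delta_pos": [
    [0,0,-0.06],
    [0,0,-0.12],
    [0,0,-0.18],
    [0,0,-0.25],
    [0,0,-0.35],
    [0,0,-0.5],
    [0,0,-0.8],
    [0,0,-1.2],
    [0,0,-1.7],
    [0,0,-2.2],
    [0,0,-2.5],
    [0,0,-2.5],
    [0,0,-2.5],
    [0,0,-2.5]
  ],
  "rotation": [
    [0,0,0],
    [0,0,0],
    [0,0,0],
    [0,0,0],
    [0,0,0],
    [0,0,0],
    [0,0,0],
    [0,0,0],
    [0,0,0],
    [0,0,0],
    [0,0,0],
    [0,0,0],
    [0,0,0],
    [0,0,0]
  ],
  "fingers": [0,0,0,0,0,0,0,0,0,0,0,0,0,0]
}}

```text
time: 6.62
tool_pos: [0.5664, -0.0218, 0.1751]
tcp_rot: [[0.987, 0.161, -0.003], [0.161, -0.987, 0.001], [-0.003, -0.001, -1.0]]
force: [-1.4, 0.4, 0.1]
finger_gap: -0.0
grip_force: 0.0
```

Run:
```python
from h import *
s=get_state();print(s['time'],s['tool_pos'],s['force'])
a=snap('side','s3')
cv2.imwrite('pics/s3c.png',cv2.resize(a[180:300,180:340,::-1],None,fx=4.5,fy=4.5,interpolation=cv2.INTER_CUBIC))
```

```text
6.625 [ 0.56643755 -0.02182226  0.17513256] [-1.43844926  0.42777925  0.0730118 ]
```

View pics/s3c.png

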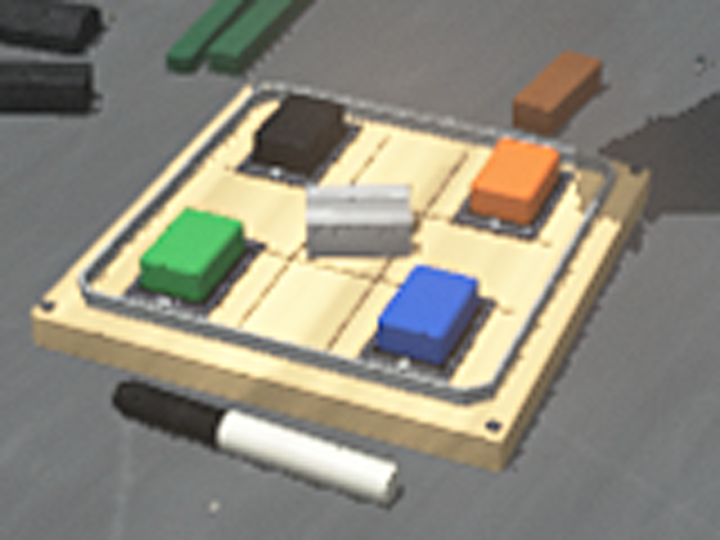

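The orange cap at (515,180) is fully up again, and everything else is where it was.

```bash
python3 -c "
from rig import ticket
print(ticket.hand_in())"
```

```text
the job is handed in; nothing more can be done
None
```

I pressed the orange cap about 10 mm (6.7 N), level with the steel rule, let it spring fully back up, raised the hand about 140 mm above it and handed the job in; the last picture shows the other ejectors and loose things unmoved, and the hand-in gave no verdict.

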